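Turn the lid over on the ramp and close the box

ROBOT

A 6-joint arm with a two-finger parallel gripper is mounted at the origin on a cart in front of the work surface, level with it; the furniture and walls round the work are solid. World frame = base frame: x ahead of the robot, y to its left, z up, the work surface at z = 0. Lengths are in m, angles in degrees, forces in N, time in s.
With the tool pointing down it reaches from about 0.35 to 0.875 m from the base axis. Payload 4.2 kg.
Tool frame: the origin (TCP) lies at the very end of the fingers, on their centre line; the grasp point (between the pads) lies 19 mm behind it; z points along the fingers, y is the line along which they close (so a half turn about z gives the same grasp; the last joint's range is limited). The gripper opens to 87 mm and grips with 3 to 60 N. Pads are 19 mm wide; open, the fingers measure 117 mm over their backs; the gripper's body (75 mm by 190 mm) begins 51 mm behind the grasp point.
Start: joints at [89.301, 22.042, 0.453, 0, -68.411, -14.817], TCP at [0.167, 0.602, 0.223] pointing down, gripper open.
Joint ranges: [-179.83, 179.83], [-69.29, 118.12], [-61.27, 80.66], [-181.25, 117.63], [-171.15, -9.14], [-177.46, 177.46]. Speed limits (degrees/s): [159.86, 159.86, 180, 180, 180, 180].

INTERFACE

Orientations are given as a 3x3 rotation matrix whose columns are the frame's x, y, z axes.
In Python, from station import sense, cams, r gives the robot as it stands. The module is installed in compiled form; this text tells all that it offers.
- The arm moves only by the tool step_arm, never from a script. Its argument "targets" is text: rows parted by semicolons, each of 4 numbers parted by spaces: the shift along the tool's x, y, z in cm, then the turn about the tool's z in degrees. In form: x y z turn; .... A call has 1 to 12 rows; each row shifts and turns the commanded pose from where the row before left it, along the tool's axes as they then stand; what a row does not reach is not made up. A row lasts 1/12 s, in which the tool goes at most 41.7 mm and 7.16 degrees, less where a joint would pass 70% of its speed; a pose out of reach is approached as far as the arm can. A call with a gripper value outside its range is refused whole. "claw" is the finger opening in cm, from 0 to 8.7, set as the call begins (left out, the last holds). The fingers move at their own pace and stop on an object; the grip force is fixed at half the most. Time passes only in rows, so rows that do not move let the fingers close. It gives the time, the measured TCP pose, the force, the opening and the grip force at its end, in the units of the state.
- sense(): the state, without advancing time (a new reading comes with each control period).
- cams.capture(name): name is "side" or "top"; returns a dict with "frame" (400x640x3 uint8, blue, green, red), "vertical_fov" (degrees; the focal length in pixels is half the picture's height over the tangent of half this angle, whatever the lens; pixels are square), "cx", "cy" (the principal point, pixels), "eye" and "rotation" of the camera in the world. Camera axes: x right, y down, z forward; pixel columns grow to the right and rows downward; lengths in m; the calibration is good to about 2 mm. A picture is of the moment at which its call begins. There is no depth.
- r.finish_job(): hands the job in; it is judged then, once.
The state is a dict: "time_s": time; "joints": joint angles; "joint_velocities": joint speeds; "effort": joint torques, N m; "tcp_pos": TCP position; "ee_rot": TCP orientation; "wrist_force": force on the tool from outside, world axes, zero at the start; "moment": the same for the moment, N m; "gripper_width": opening from 0.0 (shut) to 1.0 (fully open); "gripper_force": force on a finger pad.
Only numpy, scipy, OpenCV 4.12 (cv2) and the standard library are available. Lean on these libraries where they do the work, as an engineer would, in place of code of your own. Each camera call takes 0.05 s, during which the arm holds its last target. There are 200 camera calls.

TASK

The plywood lid is lying upside down, with its locating panel up. Let go of it on the sloping board of the turning ramp, a little more than half of it beyond the lower edge, so that it tips off and turns over by itself onto the table, then pick it up again and close the open box of drawing sticks with it, panel down in the mouth and the lid lying flat on the rim. Leave the box and everything else standing where they are.

Things in the scene. Friction and masses are not known exactly. Their poses are not given: they have to be found in the camera images.
- lid: loose plywood lid, about 80 g: a plate 60 mm (its x) by 70 mm (its y), 8 mm thick, a smaller panel centred on one face. Origin at the centre of the plain face; +z points from the plain face to the panel side, so the plate spans z 0 to 8 mm. It starts flat on the table with the panel up (+z up), wrong way up for the box. Grip it across its 60 mm width, by the plate
- lid_panel (a point): centre of the outer face of the lid's locating panel, at z 14 mm in the lid's frame; the panel is 42 x 52 mm and 6 mm thick, 9 mm of the plate shows all round it; the axes are the lid's
- ramp: turning ramp, a fixed plywood stand without side walls: a plain board 110 mm wide (its x), 70 mm long, sloping at 25 degrees down towards the stand's +y. Origin on the table right below the middle of the board's lower edge; +z up. The board's top surface runs from (y 0, z 120 mm) at the lower edge up to (y -63, z 150 mm); below the lower edge the front drops sheer to the table
- ramp_edge (a point): middle of the board's lower edge, 120 mm above the table; axes of the ramp. Held level, panel up, 70 mm side along the ramp's y, its rear edge just above the board, its middle 5 to 20 mm beyond this edge, and let go, the lid tips over the edge by itself and turns over. Farther up, it may stick on the board or slide off unturned
- ramp_landing (a point): point on the table 55 mm beyond the lower edge (ramp's +y), about where the lid comes to rest, panel down, plate 6 to 14 mm above the table: its centre 45 to 90 mm beyond the edge, up to 30 mm to either side, turned by up to 0.4 rad. The tall stand is close beside it: grip the half away from the stand. Free at the start; axes of the ramp
- stick_box: open plywood box with black drawing sticks in it, loose, 0.45 kg, 56 mm (its x) by 66 mm (its y), 50 mm high, walls 5 mm. Origin under its centre, +z up. With the lid on, panel down and the lid's 70 mm side along the box's 66 mm side (either way round), the plain face lies 58 mm above the box's underside and overhangs 2 mm all round
- box_mouth (a point): centre of the box's mouth, level with its rim, 50 mm above its underside; the mouth is 46 mm (x) by 56 mm (y), open to the top, 2 mm wider than the lid's panel on each side; axes of the box
- card_deck_0: card deck in a tuck box, 66 x 98 x 30 mm, a bystander; origin under its centre, +z up
- card_deck_1: second card deck in a tuck box, 66 x 98 x 30 mm, a bystander; origin under its centre
- putty_tub_0: round lidded tub, 78 mm across, 42 mm high, near the table's front edge, a bystander; origin under its centre
- putty_tub_1: round lidded tub, 78 mm across, 42 mm high, at the left, a bystander; origin under its centre
- paint_tin: closed flat black watercolour tin, 87 x 131 x 21 mm, near the front edge, a bystander; origin under its centre
- tag_pack: flat pack of tags, 88 x 62 x 14 mm, near the front edge, a bystander; origin under its centre
- gold_cup: small gilt pot, 67 mm across, 58 mm high, at the right, a bystander; origin under its centre
There are look-alikes about, which are no part of the job. Several things have the shape of the lid; the one meant has the colours described above.

How it is judged:
By the outcome, as a careful person would: the job done as asked, in the order asked, and still so for the second after the job is handed in, with the robot touching nothing.
It also fails if it takes over 56 s, if anything falls off the work surface, if the arm or the gripper's body presses on something with over 40 N, if the wrist force passes 120 N, or if a joint passes its speed limit or range.

## Working session

There is one attempt and no reset: what is moved stays moved. The work goes in short steps, Python scripts to look and compute and a tool call to move; the robot and the scene stay as the last step left them, time stands still between calls to the robot, and variables do not carry over. Pictures are saved under pics/ and viewed, at most 10 in all, crops included, and the job is handed in when it is done.

Besides the shell and the picture viewer there is one more tool, called by a JSON object that holds its "name" and its "arguments", one argument or row to a line. step_arm: Moves the arm, as the interface text tells. Its arguments: {"type":"object","properties":{"targets":{"type":"string"},"claw":{"type":"number"}},"required":["targets"]}

```bash
mkdir -p pics; cat > h.py <<'E'
import numpy as np, cv2
from station import sense, cams, r
def cap(n,f):
    c=cams.capture(n); cv2.imwrite(f'pics/{f}.png',c['frame']); np.save(f'pics/{f}.npy',{k:v for k,v in c.items()},allow_pickle=True); return c
def load(f): return np.load(f'pics/{f}.npy',allow_pickle=True).item()
def K(c):
    return (c['frame'].shape[0]/2)/np.tan(np.radians(c['vertical_fov'])/2)
def ray(c,u,v):
    f=K(c); return np.array(c['rotation'])@np.array([(u-c['cx'])/f,(v-c['cy'])/f,1])
def at(c,u,v,z):
    d=ray(c,u,v); e=np.array(c['eye']); return e+d*(z-e[2])/d[2]
def px(c,p):
    q=np.array(c['rotation']).T@(np.array(p)-np.array(c['eye'])); return K(c)*q[:2]/q[2]+[c['cx'],c['cy']]
def crop(f,u0,v0,u1,v1,s,o):
    cv2.imwrite(f'pics/{o}.png',cv2.resize(load(f)['frame'][v0:v1,u0:u1],None,fx=s,fy=s,interpolation=cv2.INTER_CUBIC))
E
python3 - <<'E'
from h import *
a=cap('top','t0');b=cap('side','s0')
for c in(a,b): print({k:np.round(v,3) for k,v in c.items() if k!='frame'})
s=sense();print(s['tcp_pos'],np.round(s['ee_rot'],3),s['time_s'])
E
```

```text
{'vertical_fov': np.float64(57.028), 'cx': np.float64(321.519), 'cy': np.float64(206.139), 'eye': array([ 0.365, -0.038,  1.183]), 'rotation': array([[ 0.005, -0.995,  0.099],
       [-1.   , -0.005,  0.002],
       [-0.002, -0.099, -0.995]])}
{'vertical_fov': np.float64(46.538), 'cx': np.float64(322.586), 'cy': np.float64(200.575), 'eye': array([ 0.128, -1.499,  1.083]), 'rotation': array([[ 0.974, -0.118,  0.193],
       [-0.226, -0.543,  0.809],
       [ 0.009, -0.831, -0.556]])}
[0.16704693 0.6016893  0.22155546] [[ 0.963 -0.268 -0.   ]
 [-0.268 -0.963 -0.002]
 [ 0.     0.002 -1.   ]] 0.1
```

View pics/t0.png

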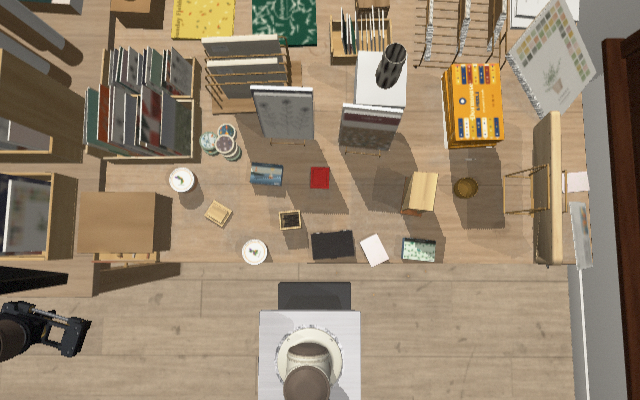

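View pics/s0.png

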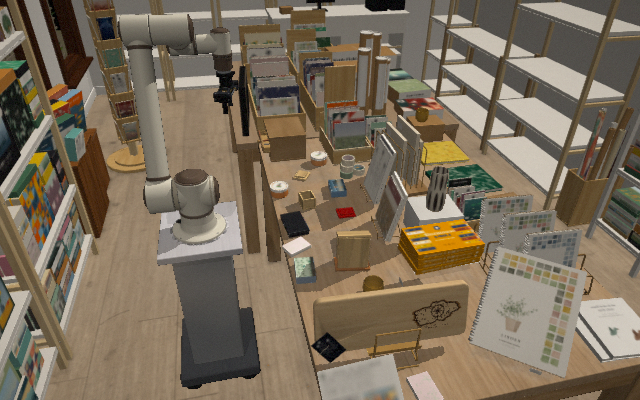

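Top view: a lid-like plywood piece is at (218,213), the open box at (289,220) and the ramp at (420,192). The other flat items are red (320,177), white (374,249) and teal (418,249). Only (218,213) is plywood with a raised panel, so I'll check it in a crop.

```bash
python3 - <<'E'
from h import *
f=load('t0')['frame'];g=load('s0')['frame']
z=lambda i,u0,v0,u1,v1,w,h:cv2.resize(i[v0:v1,u0:u1],(w,h),interpolation=cv2.INTER_CUBIC)
a=np.hstack([z(f,200,195,240,235,400,300)[:, :],z(f,270,200,310,240,400,300)])
b=np.hstack([z(f,395,165,445,220,400,300),z(g,290,160,350,205,400,300)])
a=np.hstack([z(f,200,195,240,225,400,300),z(f,270,203,310,233,400,300)])
b=np.hstack([z(f,390,165,450,220,400,300)*0+z(f,388,168,448,213,400,300),z(g,290,160,350,205,400,300)])
cv2.imwrite('pics/m1.png',np.vstack([a,b]))
E
```

```text
(no output)
```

View pics/m1.png

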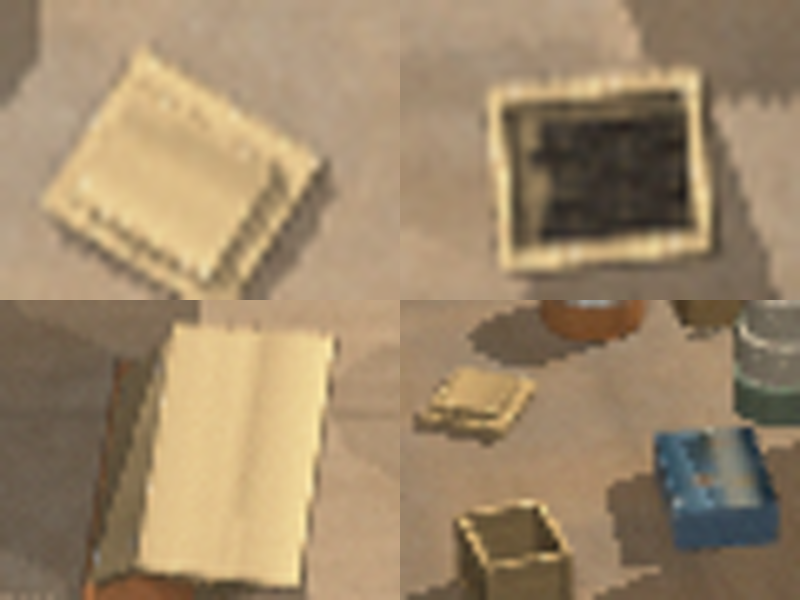

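```bash
python3 - <<'E'
from h import *
f=load('t0')['frame'];g=load('s0')['frame']
z=lambda i,u0,v0,u1,v1,w,h:cv2.resize(i[v0:v1,u0:u1],(w,h),interpolation=cv2.INTER_CUBIC)
a=np.hstack([z(f,395,165,445,215,400,400),z(g,327,227,377,277,400,400)])
b=np.hstack([z(f,200,195,240,235,400,400)[220:],z(g,290,160,330,200,400,400)[:180]])
cv2.imwrite('pics/m2.png',np.vstack([a,b]))
E
```

```text
(no output)
```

View pics/m2.png

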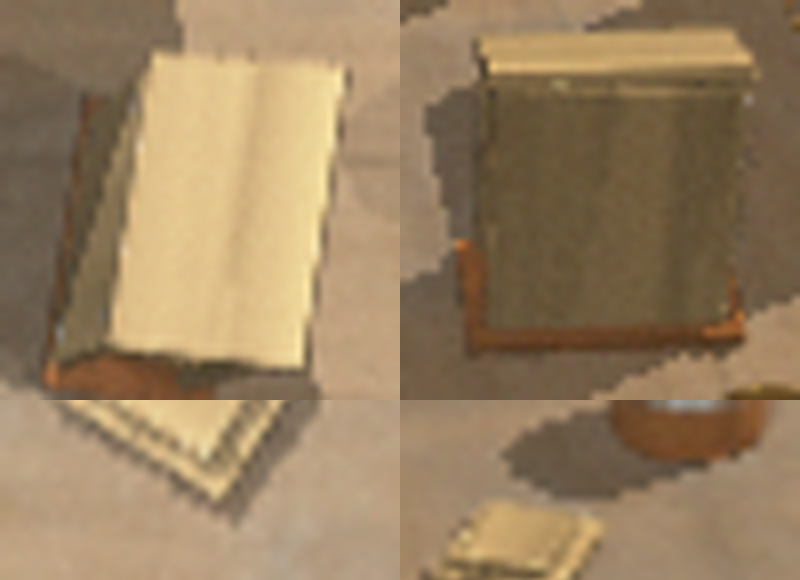

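```bash
cat >> h.py <<'E'
from scipy.optimize import least_squares
def fit(c,pix,z,hx,hy,p0):
    # rectangle fit, corners in order matching pix (+x+y, +x-y, -x-y, -x+y)
    L=np.array([[hx,hy],[hx,-hy],[-hx,-hy],[-hx,hy]])
    def P(p):
        R=np.array([[np.cos(p[2]),-np.sin(p[2])],[np.sin(p[2]),np.cos(p[2])]])
        return L@R.T+p[:2]
    g=lambda p:np.concatenate([px(c,[*q,z])-u for q,u in zip(P(p),pix)])
    s=least_squares(g,p0,x_scale=[.01,.01,.1]); return s.x,np.abs(s.fun).max()
E
python3 - <<'E'
from h import *
t=load('t0');s=load('s0')
def tri(a,b):
    A=[];y=[]
    d1=ray(t,*a);d2=ray(s,*b);e1=np.array(t['eye']);e2=np.array(s['eye'])
    k=np.linalg.lstsq(np.c_[d1,-d2],e2-e1,rcond=None)[0]
    p,q=e1+d1*k[0],e2+d2*k[1]; return np.round((p+q)/2,4),np.linalg.norm(p-q).round(4)
T=dict(A=(414,171.9),B=(438.4,173.4),C=(432.9,211),D=(409,208.1))
S=dict(A=(369.25,230.75),B=(371.4,236.4),C=(337.9,236.75),D=(337,231.1))
for k in T: print(k,tri(T[k],S[k]))
for nm,zs in(('low left',(.12,.15)),('low right',(.15,.12))):
    print(nm,[at(t,*T[k],zs[0] if k in'AD' else zs[1]).round(4)[:2] for k in 'ABCD'])
lid=[(204.2,215.3),(214,199.8),(232.5,211),(221.8,227)]
w=[at(t,*p,.008)[:2] for p in lid];print(np.round(w,4),[np.linalg.norm(w[i]-w[i-1]).round(4) for i in range(4)])
box=[(279,212),(300,210.2),(301.5,227.5),(280.8,230)]
w=[at(t,*p,.05)[:2] for p in box];print(np.round(w,4),[np.linalg.norm(w[i]-w[i-1]).round(4) for i in range(4)])
x,e=fit(t,box,.05,.028,.033,[.34,.07,0]);print('box',x,e)
# order lid: corners
for o in range(2):
    l=lid[o:]+lid[:o]
    for a in np.radians([-150,-60,30,120]):
        x,e=fit(t,l,.008,.03,.035,[.35,.28,a])
        print('lid',o,x[:2].round(4),np.degrees(x[2]).round(1),e.round(2))
for y,n in((.12,'L'),):
  pass
def rf(flip):
    L=np.array([[.055,0,.12],[.055,-.063,.15],[-.055,-.063,.15],[-.055,0,.12]])
    if flip: L=np.array([[-.055,-.063,.15],[-.055,0,.12],[.055,0,.12],[.055,-.063,.15]])
    def g(p):
        c,s_=np.cos(p[2]),np.sin(p[2]);W=L@np.array([[c,-s_,0],[s_,c,0],[0,0,1]]).T+[p[0],p[1],0]
        return np.concatenate([px(t,W[i])-T[k] for i,k in enumerate('ABCD')]+[px(s,W[i])-S[k] for i,k in enumerate('ABCD')])
    q=least_squares(g,[.43,-.25,np.pi if flip else 0],x_scale=[.01,.01,.1]);return q.x.round(4),q.fun.round(1)
print(rf(0));print(rf(1))
E
```

```text
A (array([ 0.5755, -0.3075,  0.1167]), np.float64(0.0044))
B (array([ 0.5637, -0.37  ,  0.1429]), np.float64(0.0009))
C (array([ 0.4554, -0.351 ,  0.1451]), np.float64(0.0008))
D (array([ 0.4673, -0.2898,  0.1201]), np.float64(0.0024))
low left [array([ 0.5727, -0.3062]), array([ 0.5628, -0.3679]), array([ 0.4554, -0.3496]), array([ 0.4661, -0.2896])]
low right [array([ 0.5668, -0.2986]), array([ 0.5686, -0.3774]), array([ 0.458 , -0.3586]), array([ 0.4633, -0.2825])]
[[0.4503 0.3396]
 [0.5004 0.31  ]
 [0.4646 0.2494]
 [0.4132 0.2821]] [np.float64(0.0685), np.float64(0.0582), np.float64(0.0703), np.float64(0.0609)]
[[0.4587 0.0954]
 [0.4646 0.0306]
 [0.4112 0.0254]
 [0.4032 0.0889]] [np.float64(0.0558), np.float64(0.0651), np.float64(0.0536), np.float64(0.064)]
box [0.43440863 0.0600828  0.10754987] 0.39287648770491046
lid 0 [0.4572 0.2952] -301.5 2.34
lid 0 [0.4572 0.2952] 58.5 2.34
lid 0 [0.4572 0.2952] 58.5 2.34
lid 0 [0.4572 0.2952] 58.5 2.34
lid 1 [0.4571 0.2953] -31.6 0.37
lid 1 [0.4571 0.2953] -31.6 0.37
lid 1 [0.4571 0.2953] -31.6 0.37
lid 1 [0.4571 0.2953] -31.6 0.37
(array([ 0.5203, -0.2987, -0.1773]), array([ 0.8, -0.6,  0.9, -0.2,  0.5,  0.1, -0.2, -0. , -0.8, -0.4,  0.2,
       -1.6,  0.1, -1.2, -0.7, -0. ]))
(array([ 0.5104, -0.3612,  3.0035]), array([ 2.7, -2.3, -2.9,  1.2, -1.7,  0.7,  3.1, -0.5, -0.7, -7.8, -0.1,
        5.2,  0.3,  6.5, -0.8, -6.7]))
```

```bash
cat >> h.py <<'E'
def tri(t,a,s,b):
    d1=ray(t,*a);d2=ray(s,*b);e1=np.array(t['eye']);e2=np.array(s['eye'])
    k=np.linalg.lstsq(np.c_[d1,-d2],e2-e1,rcond=None)[0]
    p,q=e1+d1*k[0],e2+d2*k[1]; return np.round((p+q)/2,3),np.linalg.norm(p-q).round(3)
def plan(pos,yaw):
    """total turn (deg) to bring tool y to yaw, and shift (cm) in tool axes before and after turn"""
    s=sense();R=np.array(s['ee_rot']);d=np.array(pos)-s['tcp_pos']
    y=np.degrees(np.arctan2(R[1,1],R[0,1])); turn=-((yaw-y+180)%360-180)
    a=np.radians(yaw);ty=np.array([np.cos(a),np.sin(a),0]);tz=np.array([0,0,-1.]);R2=np.c_[np.cross(ty,tz),ty,tz]
    print('t',round(s['time_s'],2),'tcp',np.round(s['tcp_pos'],4),'yaw',y.round(2),'turn',turn.round(2),'before',np.round(R.T@d*100,2),'after',np.round(R2.T@d*100,2),'w',round(s['gripper_width']*8.7,2),'J',np.round(s['joints'],0), 'tilt',R[:,2].round(3))
E
python3 - <<'E'
from h import *
t=load('t0');s=load('s0')
print(tri(t,(155,250),s,(267,134)),tri(t,(168,193),s,(305,133)))
print(at(t,181,180,.04),at(t,170,220,.0))
plan([.465,.308,.15],148.4)
E
```

```text
(array([0.334, 0.425, 0.16 ]), np.float64(0.017)) (array([0.498, 0.393, 0.164]), np.float64(0.006))
[0.55884492 0.40643762 0.04      ] [0.43516607 0.45181241 0.        ]
t 0.1 tcp [0.167  0.6017 0.2216] yaw -105.53 turn 106.07 before [36.57 20.31  7.2 ] after [  9.4  -40.77   7.16] w 8.73 J [ 89.  22.   0.  -0. -68. -15.] tilt [-0.    -0.002 -1.   ]
```

```bash
python3 - <<'E'
from h import *
g=load('s0')['frame'];f=load('t0')['frame']
z=lambda i,u0,v0,u1,v1,w,h:cv2.resize(i[v0:v1,u0:u1],(w,h),interpolation=cv2.INTER_CUBIC)
cv2.imwrite('pics/m3.png',np.hstack([z(f,60,150,240,270,420,280),z(g,230,80,350,180,336,280)]))
E
```

```text
(no output)
```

View pics/m3.png

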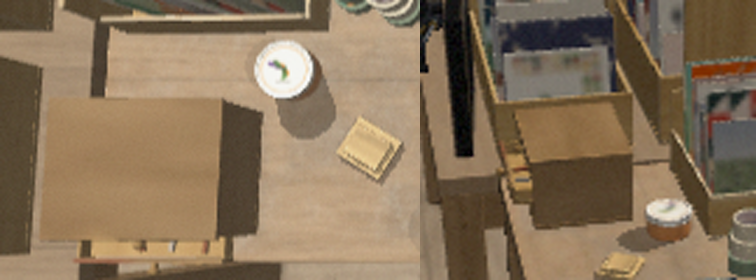

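{"name": "step_arm", "arguments": {
  "targets": "3.0 1.7 0 0;3.0 1.7 0 0;3.0 1.7 0 0;3.0 1.7 0 0;3.0 1.7 0 0;3.0 1.7 0 0;3.0 1.7 0 0;3.0 1.7 0 0;3.0 1.7 0 0;3.0 1.7 0 0;3.0 1.7 0 0;3.0 1.7 0 0",
  "claw": 8.7
}}

```text
time_s: 1.1
tcp_pos: [0.4602, 0.3078, 0.2223]
ee_rot: [[0.964, -0.267, -0.001], [-0.267, -0.964, -0.0], [-0.0, 0.001, -1.0]]
wrist_force: [1.4, 0.9, 0.1]
gripper_width: 1.002
gripper_force: 0.0
```

{"name": "step_arm", "arguments": {
  "targets": "0 0 0 7;0 0 0 7;0 0 0 7;0 0 0 7;0 0 0 7;0 0 0 7;0 0 0 7;0 0 0 7;0 0 0 7;0 0 0 7;0 0 0 7;0 0 0 7"
}}

```text
time_s: 2.1
tcp_pos: [0.4592, 0.3091, 0.222]
ee_rot: [[-0.172, -0.985, -0.001], [-0.985, 0.172, -0.001], [0.001, 0.001, -1.0]]
wrist_force: [0.4, -0.9, 0.4]
gripper_width: 0.996
gripper_force: 0.0
```

{"name": "step_arm", "arguments": {
  "targets": "0 0 2 7;0 0 2 7;0 0 2 7;0 0 0 1;0 0 0 0"
}}

```text
time_s: 2.52
tcp_pos: [0.4591, 0.3088, 0.1617]
ee_rot: [[-0.521, -0.854, -0.002], [-0.854, 0.521, -0.003], [0.003, 0.0, -1.0]]
wrist_force: [1.0, 0.4, 0.2]
gripper_width: 1.0
gripper_force: 0.0
```

```bash
python3 - <<'E'
from h import *
plan([.4634,.3055,.003],148.4)
E
```

```text
t 2.52 tcp [0.4591 0.3088 0.1617] yaw 148.62 turn 0.22 before [ 0.   -0.54 15.87] after [ 0.05 -0.54 15.87] w 8.7 J [ 51.  18. -15.   0. -57. -82.] tilt [-0.002 -0.003 -1.   ]
```

{"name": "step_arm", "arguments": {
  "targets": "0 -0.5 3 0;0 0 3 0;0 0 3 0;0 0 3 0;0 0 2 0;0 0 1.2 0;0 0 0.5 0;0 0 0 0;0 0 0 0"
}}

```text
time_s: 3.27
tcp_pos: [0.4647, 0.3077, 0.0068]
ee_rot: [[-0.521, -0.853, 0.002], [-0.853, 0.521, 0.002], [-0.002, -0.001, -1.0]]
wrist_force: [0.7, 0.2, 1.3]
gripper_width: 1.0
gripper_force: 0.0
```

```bash
python3 - <<'E'
from h import *
plan([.4634,.3055,.003],148.4)
c=cap('top','t1');print(px(c,sense()['tcp_pos']))
f=c['frame'];g=cap('side','s1')['frame']
z=lambda i,u0,v0,u1,v1,w,h:cv2.resize(i[v0:v1,u0:u1],(w,h),interpolation=cv2.INTER_CUBIC)
cv2.imwrite('pics/m4.png',np.hstack([z(f,190,185,250,245,400,400),z(g,270,150,330,210,400,400)]))
E
```

```text
t 3.27 tcp [0.4647 0.3077 0.0068] yaw 148.58 turn 0.18 before [ 0.25 -0.    0.38] after [ 0.25 -0.    0.38] w 8.7 J [ 50.  30. -23.   0. -37. -82.] tilt [ 0.002  0.002 -1.   ]
[214.37166208 210.87922403]
```

View pics/m4.png

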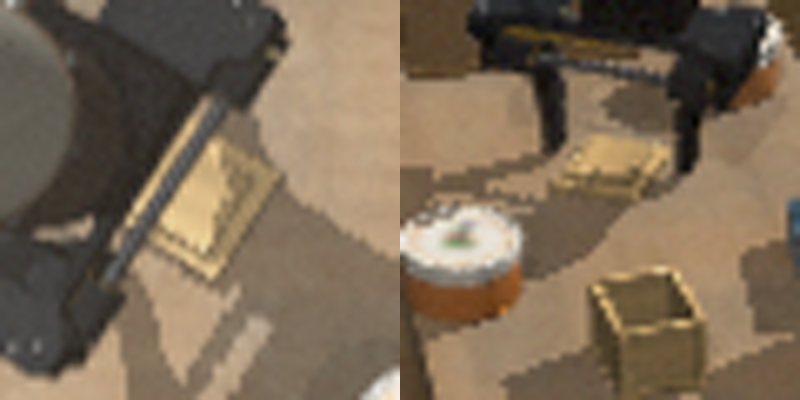

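The crops show the two fingers straddling the lid's plate, on the side I want. I'll lower a little, close and lift.

{"name": "step_arm", "arguments": {
  "targets": "0.2 0 0.3 0;0 0 0.1 0;0 0 0 0"
}}

```text
time_s: 3.62
tcp_pos: [0.4626, 0.3049, 0.0018]
ee_rot: [[-0.523, -0.853, 0.0], [-0.853, 0.523, 0.0], [-0.0, 0.0, -1.0]]
wrist_force: [-0.2, -0.3, -0.7]
gripper_width: 1.001
gripper_force: 0.0
```

{"name": "step_arm", "arguments": {
  "targets": "0 0 0 0;0 0 0 0;0 0 0 0;0 0 0 0;0 0 0 0;0 0 0 0;0 0 0 0;0 0 0 0",
  "claw": 0
}}

```text
time_s: 4.28
tcp_pos: [0.4627, 0.3051, 0.0016]
ee_rot: [[-0.523, -0.852, 0.0], [-0.852, 0.523, 0.0], [-0.0, 0.0, -1.0]]
wrist_force: [-0.6, 0.3, -0.6]
gripper_width: 0.684
gripper_force: 30.0
```

{"name": "step_arm", "arguments": {
  "targets": "0 0 -0.5 0;0 0 -1 0;0 0 -2 0;0 0 -3 0;0 0 -4 0;0 0 -4 0;0 0 -4 0;0 0 -3 0;0 0 -1 0;0 0 0 0;0 0 0 0"
}}

```text
time_s: 5.2
tcp_pos: [0.462, 0.3047, 0.2264]
ee_rot: [[-0.523, -0.852, -0.001], [-0.852, 0.523, 0.001], [-0.0, 0.001, -1.0]]
wrist_force: [-1.3, -0.0, -0.9]
gripper_width: 0.682
gripper_force: 30.0
```

```bash
python3 - <<'E'
from h import *
c,s=np.cos(-.1773),np.sin(-.1773)
d=.012+.0125
p=[.5203-s*d,-.2987+c*d,.25]
print(p);plan(p,169.8)
E
```

```text
[np.float64(0.5246211273799497), np.float64(-0.27458407459444595), 0.25]
t 5.2 tcp [0.462  0.3047 0.2264] yaw 148.46 turn -21.34 before [ 46.09 -35.64  -2.4 ] after [ 55.9  -16.42  -2.36] w 5.93 J [ 50.  15.  -9.  -0. -66. -82.] tilt [-0.001  0.001 -1.   ]
```

{"name": "step_arm", "arguments": {
  "targets": "0 0 -1.2 -7.1;0 0 -1.2 -7.1;0 0 0 -7.1;3.7 -1.1 0 0;3.7 -1.1 0 0;3.7 -1.1 0 0;3.7 -1.1 0 0;3.7 -1.1 0 0;3.7 -1.1 0 0;3.7 -1.1 0 0;3.7 -1.1 0 0"
}}

```text
time_s: 6.12
tcp_pos: [0.4952, -0.0039, 0.2479]
ee_rot: [[-0.177, -0.984, -0.005], [-0.984, 0.177, -0.001], [0.002, 0.005, -1.0]]
wrist_force: [0.6, 1.2, -1.7]
gripper_width: 0.681
gripper_force: 30.0
```

{"name": "step_arm", "arguments": {
  "targets": "3.7 -1.1 0 0;3.7 -1.1 0 0;3.7 -1.1 0 0;3.7 -1.1 0 0;3.7 -1.1 0 0;3.5 -1.1 0 0;2 -0.6 0 0;1 -0.3 0 0;0 0 0 0;0 0 0 0"
}}

```text
time_s: 6.95
tcp_pos: [0.5254, -0.2609, 0.2483]
ee_rot: [[-0.178, -0.984, -0.004], [-0.984, 0.178, 0.002], [-0.001, 0.004, -1.0]]
wrist_force: [0.3, 0.1, -1.5]
gripper_width: 0.684
gripper_force: 30.0
```

```bash
python3 - <<'E'
from h import *
c,s=np.cos(-.1773),np.sin(-.1773)
d=.012+.0112
p=[.5203-s*d,-.2987+c*d,.16]
print(p);plan(p,169.8)
E
```

```text
[np.float64(0.5243918430699932), np.float64(-0.2758636951261692), 0.16]
t 6.95 tcp [ 0.5254 -0.2609  0.2483] yaw 169.73 turn -0.07 before [ 1.5  -0.21  8.83] after [ 1.49 -0.17  8.83] w 5.95 J [-11.  17.  -3.  -0. -70.   0.] tilt [-0.004  0.002 -1.   ]
```

{"name": "step_arm", "arguments": {
  "targets": "1.5 -0.2 0 0;0 0 3 0;0 0 3 0;0 0 2 0;0 0 2.3 0;0 0 0 0;0 0 0 0"
}}

```text
time_s: 7.53
tcp_pos: [0.5249, -0.2749, 0.1466]
ee_rot: [[-0.175, -0.984, -0.003], [-0.984, 0.175, 0.001], [-0.0, 0.003, -1.0]]
wrist_force: [0.7, -0.0, 0.4]
gripper_width: 0.681
gripper_force: 30.0
```

```bash
python3 - <<'E'
from h import *
c,s=np.cos(-.1773),np.sin(-.1773)
d=.012+.0112
p=[.5203-s*d,-.2987+c*d,.136]
plan(p,169.8)
f=cap('top','t2')['frame'];g=cap('side','s2')['frame']
z=lambda i,u0,v0,u1,v1,w,h:cv2.resize(i[v0:v1,u0:u1],(w,h),interpolation=cv2.INTER_CUBIC)
cv2.imwrite('pics/m5.png',np.hstack([z(f,380,155,440,215,400,400),z(g,322,200,382,260,400,400)]))
E
```

```text
t 7.53 tcp [ 0.5249 -0.2749  0.1466] yaw 169.9 turn 0.1 before [0.1  0.03 1.06] after [0.1  0.03 1.06] w 5.92 J [-12.  23. -10.   0. -57.   2.] tilt [-0.003  0.001 -1.   ]
```

View pics/m5.png

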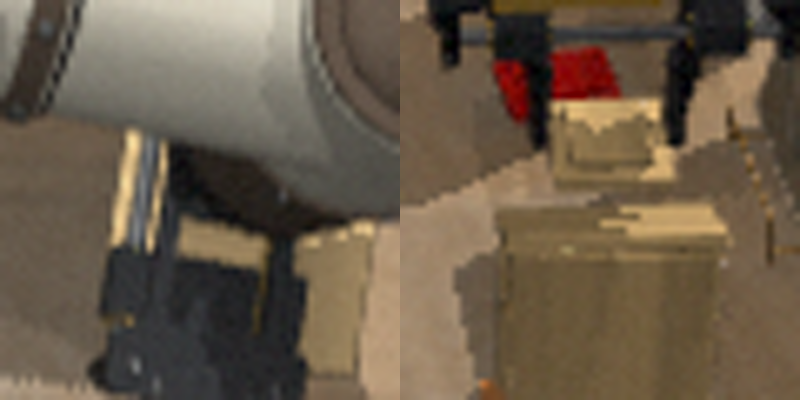

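The side crop shows the lid held level, panel up, centred over the board. I'll lower the last 1 cm and release.

{"name": "step_arm", "arguments": {
  "targets": "0.1 0 0.5 0;0 0 0.3 0;0 0 0.2 0;0 0 0 0;0 0 0 0"
}}

```text
time_s: 8.05
tcp_pos: [0.5254, -0.2774, 0.1376]
ee_rot: [[-0.177, -0.984, 0.0], [-0.984, 0.177, -0.0], [0.0, -0.0, -1.0]]
wrist_force: [0.5, 0.4, -1.1]
gripper_width: 0.686
gripper_force: 30.0
```

{"name": "step_arm", "arguments": {
  "targets": "0 0 0 0;0 0 0 0;0 0 0 0;0 0 0 0;0 0 0 0;0 0 0 0;0 0 0 0;0 0 0 0;0 0 0 0;0 0 0 0;0 0 0 0;0 0 0 0",
  "claw": 8.7
}}

```text
time_s: 9.05
tcp_pos: [0.5254, -0.2773, 0.1376]
ee_rot: [[-0.177, -0.984, -0.0], [-0.984, 0.177, 0.0], [-0.0, 0.0, -1.0]]
wrist_force: [0.0, -0.0, 0.2]
gripper_width: 0.996
gripper_force: 0.0
```

{"name": "step_arm", "arguments": {
  "targets": "0 0 -3 0;0 0 -4 0;0 0 -4 0;-4 0 0 0;-4 0 0 0;-4 0 0 0;-4 0 0 0;-4 0 0 0;-4 0 0 0;0 0 0 0;0 0 0 0"
}}

```text
time_s: 9.97
tcp_pos: [0.5682, -0.0391, 0.2475]
ee_rot: [[-0.174, -0.985, -0.0], [-0.985, 0.174, -0.0], [0.0, 0.0, -1.0]]
wrist_force: [-0.7, -0.3, 0.2]
gripper_width: 1.002
gripper_force: 0.0
```

```bash
python3 - <<'E'
from h import *
f=cap('top','t3')['frame'];g=cap('side','s3')['frame']
z=lambda i,u0,v0,u1,v1,w,h:cv2.resize(i[v0:v1,u0:u1],(w,h),interpolation=cv2.INTER_CUBIC)
cv2.imwrite('pics/m6.png',np.hstack([z(f,380,170,430,220,400,400),z(g,322,185,372,235,400,400)]))
E
```

```text
(no output)
```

View pics/m6.png

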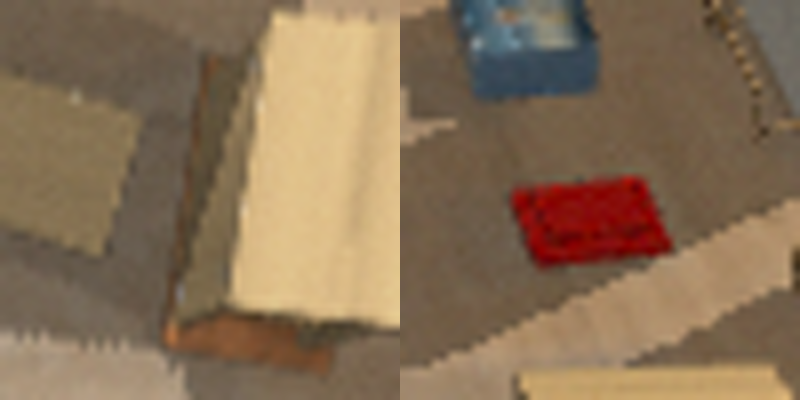

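The lid tipped off the ramp and now lies plain face up, just left of it. Its right corners are at about (397,184) and (393,202) in the top view. One wider crop will give the full outline.

```bash
python3 - <<'E'
from h import *
f=load('t3')['frame'];g=load('s3')['frame']
z=lambda i,u0,v0,u1,v1,w,h:cv2.resize(i[v0:v1,u0:u1],(w,h),interpolation=cv2.INTER_CUBIC)
cv2.imwrite('pics/m7.png',np.hstack([z(f,365,170,405,210,400,400),z(g,322,210,362,250,400,400)]))
t=load('t3')
w=[at(t,*p,.014) for p in((397.25,184.4),(393.1,201.9))];print(w)
E
```

```text
[array([ 0.55244085, -0.27835644,  0.014     ]), array([ 0.49587464, -0.26425407,  0.014     ])]
```

View pics/m7.png

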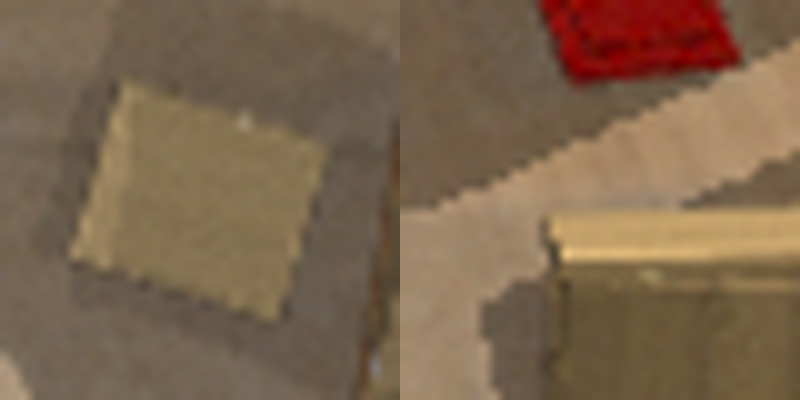

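```bash
python3 - <<'E'
from h import *
t=load('t3')
x,e=fit(t,[(377.2,178.3),(397.5,184.8),(393,202),(372.2,195.8)],.014,.03,.035,[.53,-.24,-.2])
print(x,np.degrees(x[2]),e)
p=x[:2]+.014*np.array([-np.sin(x[2]),np.cos(x[2])])
plan([*p,.06],np.degrees(x[2])+180)
E
```

```text
[ 0.53346081 -0.23875047 -0.28873449] -16.543267578577957 0.5264493960993377
t 10.07 tcp [ 0.5678 -0.0413  0.2475] yaw 169.79 turn 6.34 before [18.64 -0.28 18.75] after [18.5  -2.33 18.75] w 8.66 J [ 12.  16.  -5.   0. -69. -22.] tilt [-0. -0. -1.]
```

{"name": "step_arm", "arguments": {
  "targets": "0 0 0 6.3;3.7 -0.46 1 0;3.7 -0.46 2 0;3.7 -0.47 1 0;3.7 -0.47 2 0;3.7 -0.47 1 0;0 0 3 0;0 0 4 0;0 0 3 0;0 0 1.5 0;0 0 0 0;0 0 0 0"
}}

```text
time_s: 11.07
tcp_pos: [0.5372, -0.2254, 0.0628]
ee_rot: [[-0.286, -0.958, -0.002], [-0.958, 0.286, -0.0], [0.001, 0.001, -1.0]]
wrist_force: [0.2, -0.3, 0.2]
gripper_width: 1.0
gripper_force: 0.0
```

```bash
python3 - <<'E'
from h import *
x=[.53346,-.23875,-.28873]
p=x[:2]+.014*np.array([-np.sin(x[2]),np.cos(x[2])])
plan([*p,.008],np.degrees(x[2])+180)
E
```

```text
t 11.07 tcp [ 0.5372 -0.2254  0.0628] yaw 163.38 turn -0.07 before [-0.02 -0.03  5.48] after [-0.02 -0.02  5.48] w 8.7 J [ -7.  27. -17.   0. -46. -10.] tilt [-0.002 -0.    -1.   ]
```

{"name": "step_arm", "arguments": {
  "targets": "0 0 2 0;0 0 2 0;0 0 1 0;0 0 0.4 0;0 0 0 0;0 0 0 0"
}}

```text
time_s: 11.57
tcp_pos: [0.5389, -0.2244, 0.0104]
ee_rot: [[-0.284, -0.959, 0.002], [-0.959, 0.284, -0.001], [0.0, -0.002, -1.0]]
wrist_force: [0.1, 0.5, 1.1]
gripper_width: 0.998
gripper_force: 0.0
```

{"name": "step_arm", "arguments": {
  "targets": "0 0 0 0;0 0 0 0;0 0 0 0;0 0 0 0;0 0 0 0;0 0 0 0;0 0 0 0;0 0 0 0",
  "claw": 0
}}

```text
time_s: 12.23
tcp_pos: [0.5381, -0.224, 0.0094]
ee_rot: [[-0.284, -0.959, 0.0], [-0.959, 0.284, -0.0], [0.0, -0.0, -1.0]]
wrist_force: [-0.6, 0.2, 1.7]
gripper_width: 0.682
gripper_force: 30.0
```

```bash
python3 - <<'E'
from h import *
x=[.53346,-.23875,-.28873]
s=sense();d=np.array(s['tcp_pos'])[:2]-x[:2]
print('off',d@[np.cos(x[2]),np.sin(x[2])],d@[-np.sin(x[2]),np.cos(x[2])])
plan([0,0,.18],np.degrees(x[2])+180)
E
```

```text
off 0.0002328681345713586 0.015487018699287227
t 12.23 tcp [ 0.5381 -0.224   0.0094] yaw 163.5 turn 0.04 before [ -6.19  57.95 -17.08] after [ -6.15  57.96 -17.06] w 5.93 J [ -7.  31. -19.   0. -39. -10.] tilt [ 0. -0. -1.]
```

{"name": "step_arm", "arguments": {
  "targets": "0 0 -1 0;0 0 -2 0;0 0 -4 0;0 0 -4 0;0 0 -4 0;0 0 -2 0;0 0 0 -7;0 0 0 -7;0 0 0 -7;0 0 0 -1.7;0 0 0 0;0 0 0 0"
}}

```text
time_s: 13.23
tcp_pos: [0.5376, -0.2239, 0.1794]
ee_rot: [[0.107, -0.994, -0.0], [-0.994, -0.107, 0.0], [-0.0, 0.0, -1.0]]
wrist_force: [0.1, -0.4, -1.8]
gripper_width: 0.683
gripper_force: 30.0
```

```bash
python3 - <<'E'
from h import *
plan([.4327,.0755,.075],186.16)
# refine box rim from outer edges, top view t0
for n in('t0','t3'):
    t=load(n);g=t['frame'].astype(np.float32).sum(2)/3
    def score(p):
        a=p[2];R=np.array([[np.cos(a),-np.sin(a)],[np.sin(a),np.cos(a)]]);tot=0
        k=np.linspace(-.9,.9,40)
        def m(hx,hy):
            L=np.r_[np.c_[k*hx,0*k+hy],np.c_[k*hx,0*k-hy],np.c_[0*k+hx,k*hy],np.c_[0*k-hx,k*hy]]@R.T+p[:2]
            uv=np.array([px(t,[*q,.05]) for q in L],np.float32)
            return cv2.remap(g,uv[:,:1].copy(),uv[:,1:].copy(),cv2.INTER_LINEAR).mean()
        return -(m(.0255,.0305))+.5*m(.031,.036)+.5*m(.0205,.0255)
    from scipy.optimize import minimize
    for p0 in([.4344,.0601,.107],[.436,.059,.09],[.433,.062,.12]):
        q=minimize(score,p0,method='Nelder-Mead',options=dict(initial_simplex=np.array(p0)+np.array([[0,0,0],[.002,0,0],[0,.002,0],[0,0,.03]])))
        print(n,q.x.round(4),q.fun)
E
```

```text
t 13.23 tcp [ 0.5376 -0.2239  0.1794] yaw -173.88 turn -0.04 before [-30.89   7.24  10.44] after [-30.9    7.22  10.44] w 5.94 J [ -7.  20.  -9.  -0. -61.  13.] tilt [-0.  0. -1.]
t0 [0.4362 0.0631 0.1002] -75.27266693115234
t0 [0.4361 0.063  0.1005] -75.260009765625
t0 [0.4362 0.063  0.1041] -75.23680877685547
t3 [0.4362 0.0631 0.0998] -72.73101806640625
t3 [0.4361 0.063  0.1004] -72.73208618164062
t3 [0.436  0.063  0.1039] -72.65875244140625
```

{"name": "step_arm", "arguments": {
  "targets": "-3.8 0.87 0 0;-3.8 0.87 0 0;-3.8 0.87 0 0;-3.8 0.87 0 0;-3.8 0.87 0 0;-3.8 0.87 0 0;-3.8 0.87 0 0;-3.0 0.7 2 0;-1.5 0.25 2 0;0 0 2.5 0;0 0 1.9 0;0 0 0 0"
}}

```text
time_s: 14.23
tcp_pos: [0.4316, 0.0768, 0.0922]
ee_rot: [[0.107, -0.994, -0.007], [-0.994, -0.107, -0.003], [0.003, 0.008, -1.0]]
wrist_force: [-0.8, -0.1, -0.8]
gripper_width: 0.683
gripper_force: 30.0
```

{"name": "step_arm", "arguments": {
  "targets": "0 0 0 0;0 0 0.5 0;0 0 0 0;0 0 0 0"
}}

```text
time_s: 14.57
tcp_pos: [0.435, 0.0776, 0.091]
ee_rot: [[0.107, -0.994, 0.002], [-0.994, -0.107, 0.001], [-0.001, -0.002, -1.0]]
wrist_force: [0.3, 0.5, -0.8]
gripper_width: 0.682
gripper_force: 30.0
```

```bash
python3 - <<'E'
from h import *
plan([.4344,.0774,.075],185.9)
f=cap('top','t4')['frame'];g=cap('side','s4')['frame']
z=lambda i,u0,v0,u1,v1,w,h:cv2.resize(i[v0:v1,u0:u1],(w,h),interpolation=cv2.INTER_CUBIC)
a=np.hstack([z(f,270,195,310,235,400,400),z(g,288,170,328,210,400,400)])
b=np.hstack([np.zeros((200,400,3),np.uint8),z(load('s0')['frame'],288,190,328,210,400,200)])
cv2.imwrite('pics/m8.png',np.vstack([a,b]))
E
```

```text
t 14.57 tcp [0.435  0.0776 0.091 ] yaw -173.86 turn 0.24 before [0.02 0.06 1.6 ] after [0.02 0.06 1.6 ] w 5.93 J [ 31.  13. -35.   0. -42. -25.] tilt [ 0.002  0.001 -1.   ]
```

View pics/m8.png

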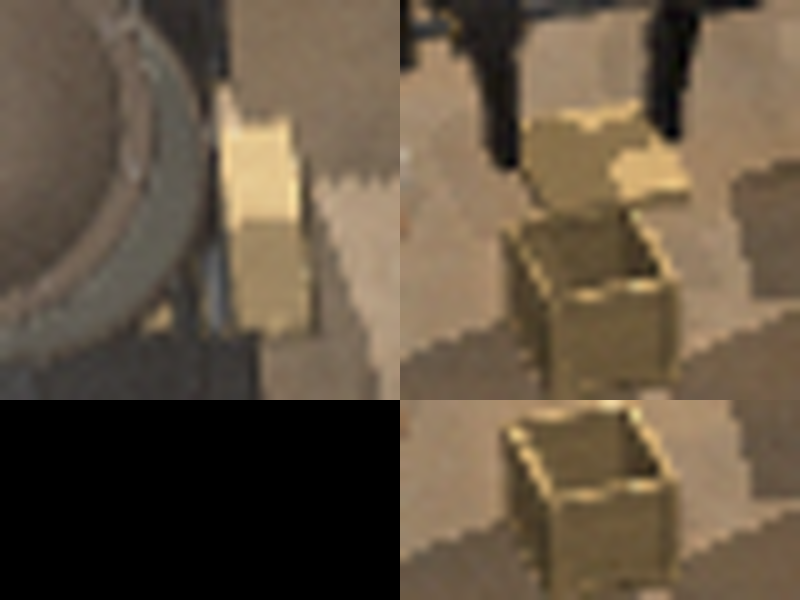

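```bash
python3 - <<'E'
from h import *
t=load('t4');s=load('s4');zl=.0956
a=6.14;c,n=np.cos(np.radians(a)),np.sin(np.radians(a));R=np.array([[c,n],[-n,c]])
def f(cam,ps,z): 
    w=np.array([at(cam,*p,z)[:2] for p in ps]);print(w.round(4).tolist(),np.degrees(np.arctan2(*(w[0]-w[1])[::-1])).round(1),np.linalg.norm(w[0]-w[1]).round(4));return R@w.mean(0)
for cam,l,b in((t,[(299.2,207),(301,228)],[(300,210.2),(301.5,227.5)]),(s,[(317,189),(302.5,191)],[(315.5,198.5),(303,200)])):
    L=f(cam,l,zl);B=f(cam,b,.05)
    print('lid centre - box centre (box axes) mm',((L+[0,.035])-(B+[0,.033]))*1000, 'lid ctr',R.T@(L+[0,.035]),'box',R.T@(B+[0,.033]))
print('tcp-lid predicted',R.T@(R@sense()['tcp_pos'][:2]-[0,.0155]))
b=[(315.5,198.5),(303,200),(298.5,193.5),(310.8,191.3)]
print('side box fit',fit(s,b,.05,.028,.033,[.436,.06,.1]) if 0 else fit(s,[b[3],b[0],b[1],b[2]],.05,.028,.033,[.436,.06,.1]))
E
```

```text
[[0.4701, 0.0303], [0.4078, 0.0243]] 5.5 0.0625
[[0.4646, 0.0306], [0.4112, 0.0254]] 5.6 0.0536
lid centre - box centre (box axes) mm [0.9911012  1.19224875] lid ctr [0.43520865 0.06210064] box [0.43435076 0.06080922]
[[0.4685, 0.0231], [0.4095, 0.0209]] 2.2 0.0591
[[0.4628, 0.025], [0.4116, 0.025]] -0.0 0.0512
lid centre - box centre (box axes) mm [ 1.41334676 -1.15232802] lid ctr [0.43524229 0.05679339] box [0.4337138  0.05778794]
tcp-lid predicted [0.43657633 0.06223463]
side box fit (array([0.43327548, 0.05225615, 0.10288195]), np.float64(1.2290243111912673))
```

{"name": "step_arm", "arguments": {
  "targets": "0.05 0.1 0.5 0;0 0 1 0;0 0 1 0;0 0 0.4 0;0 0 0 0;0 0 0 0;0 0 0 0"
}}

```text
time_s: 15.25
tcp_pos: [0.4338, 0.0772, 0.0616]
ee_rot: [[0.108, -0.994, 0.001], [-0.994, -0.108, 0.0], [-0.0, -0.001, -1.0]]
wrist_force: [0.6, -0.3, -0.5]
gripper_width: 0.679
gripper_force: 30.0
```

{"name": "step_arm", "arguments": {
  "targets": "0 0 0.1 0;0 0 0.1 0;0 0 0.1 0;0 0 0 0;0 0 0 0;0 0 0 0"
}}

```text
time_s: 15.75
tcp_pos: [0.4335, 0.077, 0.0582]
ee_rot: [[0.108, -0.994, 0.0], [-0.994, -0.108, 0.0], [-0.0, -0.0, -1.0]]
wrist_force: [0.4, -0.3, -0.7]
gripper_width: 0.68
gripper_force: 30.0
```

{"name": "step_arm", "arguments": {
  "targets": "0 0 0.1 0;0 0 0.1 0;0 0 0 0;0 0 0 0;0 0 0 0"
}}

```text
time_s: 16.17
tcp_pos: [0.4334, 0.077, 0.0561]
ee_rot: [[0.108, -0.994, -0.0], [-0.994, -0.108, -0.0], [0.0, 0.0, -1.0]]
wrist_force: [0.1, 0.6, -1.1]
gripper_width: 0.687
gripper_force: 30.0
```

{"name": "step_arm", "arguments": {
  "targets": "0 0 0.1 0;0 0 0.1 0;0 0 0 0;0 0 0 0;0 0 0 0"
}}

```text
time_s: 16.58
tcp_pos: [0.4335, 0.077, 0.0542]
ee_rot: [[0.108, -0.994, 0.0], [-0.994, -0.108, -0.0], [0.0, -0.0, -1.0]]
wrist_force: [0.1, 0.3, -0.7]
gripper_width: 0.686
gripper_force: 30.0
```

{"name": "step_arm", "arguments": {
  "targets": "0 0 0.1 0;0 0 0 0;0 0 0 0;0 0 0 0"
}}

```text
time_s: 16.92
tcp_pos: [0.4336, 0.0771, 0.0534]
ee_rot: [[0.108, -0.994, 0.0], [-0.994, -0.108, 0.0], [-0.0, -0.0, -1.0]]
wrist_force: [-1.0, 0.5, 2.2]
gripper_width: 0.678
gripper_force: 30.0
```

{"name": "step_arm", "arguments": {
  "targets": "0 0 0.05 0;0 0 0 0;0 0 0 0;0 0 0 0"
}}

```text
time_s: 17.25
tcp_pos: [0.4337, 0.0771, 0.0534]
ee_rot: [[0.108, -0.994, 0.001], [-0.994, -0.108, 0.0], [-0.0, -0.001, -1.0]]
wrist_force: [-2.7, -0.1, 7.8]
gripper_width: 0.679
gripper_force: 30.0
```

Contact came at TCP z 0.0534, exactly the height predicted for a seated lid. I'll release and rise.

{"name": "step_arm", "arguments": {
  "targets": "0 0 -0.05 0;0 0 0 0"
}}

```text
time_s: 17.42
tcp_pos: [0.4336, 0.0771, 0.0534]
ee_rot: [[0.108, -0.994, 0.0], [-0.994, -0.108, 0.0], [-0.0, -0.0, -1.0]]
wrist_force: [-0.9, 0.6, 3.9]
gripper_width: 0.684
gripper_force: 30.0
```

{"name": "step_arm", "arguments": {
  "targets": "0 0 0 0;0 0 0 0;0 0 0 0;0 0 0 0;0 0 0 0;0 0 0 0;0 0 0 0",
  "claw": 8.7
}}

```text
time_s: 18.0
tcp_pos: [0.4334, 0.077, 0.0531]
ee_rot: [[0.108, -0.994, -0.0], [-0.994, -0.108, -0.0], [0.0, 0.0, -1.0]]
wrist_force: [0.9, 0.3, -0.3]
gripper_width: 0.992
gripper_force: 0.0
```

{"name": "step_arm", "arguments": {
  "targets": "0 0 -1 0;0 0 -2 0;0 0 -4 0;0 0 -4 0;0 0 -4 0;-4 0 0 0;-4 0 0 0;-4 0 0 0;-4 0 0 0;-4 0 0 0;-4 0 0 0;0 0 0 0"
}}

```text
time_s: 19.0
tcp_pos: [0.4076, 0.3215, 0.2029]
ee_rot: [[0.113, -0.994, 0.002], [-0.994, -0.113, 0.002], [-0.002, -0.002, -1.0]]
wrist_force: [-0.2, -2.1, 0.1]
gripper_width: 1.0
gripper_force: 0.0
```

```bash
python3 - <<'E'
from h import *
for i,n in enumerate(('top','side')):
    c=cap(n,n+'5');f=c['frame'];g=load(('t0','s0')[i])['frame']
    d=np.abs(f.astype(int)-g).sum(2)
    for z in (.058,.05):
        P=[(.436+np.cos(.107)*a-np.sin(.107)*b,.0615+np.sin(.107)*a+np.cos(.107)*b,z) for a,b in((.03,.035),(.03,-.035),(-.03,-.035),(-.03,.035))]
        print(n,z,np.round([px(c,p) for p in P],1).tolist())
    # lid outline: fill from colour similarity to centre
    u,v=px(c,(.436,.0615,.058)).astype(int)
    roi=d[v-14:v+14,u-16:u+17];print((u,v));print('\n'.join(''.join('#' if k>60 else '.' for k in r_) for r_ in roi))
    gray=f[v-14:v+14,u-16:u+17].mean(2).astype(int)
    print('\n'.join(' '.join(f'{k:3d}' for k in r_[::2]) for r_ in gray[::2]))
s=sense();print(s['tcp_pos'],s['time_s'])
E
```

```text
top 0.058 [[277.4, 210.7], [300.1, 208.3], [302.0, 227.8], [279.1, 230.1]]
top 0.05 [[277.7, 210.9], [300.2, 208.6], [302.1, 227.9], [279.4, 230.2]]
(np.int64(289), np.int64(219))
.................................
.................................
.................................
.......................####......
.............#.#####.#######.....
.....#####.#.#####.#####.##......
.....#########.....#####.........
.....#....####.#.#########.#.....
.....#.###################.#.....
.....#.###################.#.....
.....#.###################.#.....
.....#.###################.#.....
.....#.###################.#.....
.....#.###################.#.....
.....#.###################.#.....
.....##.##################.#.....
......#.##################.......
......#.###################.#....
......#.###################.#....
......#.###################.#....
......#.###################.#....
......#.#####################....
......#.############........#....
......#.##...#.........######....
......#......#####...............
........#........................
.................................
..
[... 2409 characters left out ...]
 136 132 137 136 139 138 141 142 139 138 138 136
134 136 135 139 137 134 135 135 148 168 159 141 141 139 140  97  89
133 133 138 117 163 158 162 166 166 167 163 144 144 142 139  95  90
130 132 136 135 167 163 163 162 167 167 166 168 144 139 136 130  87
127 125 134 136  65 163 162 160 165 164 169 164 155 136 132 132  84
132 128 134 137  64 143 164 163 164 165 164 167 171 138 130 134  88
129 126 130 134  65  58 168 156  98  90  89  80  83 137 130 130  90
130 130 130 132  65  61  85  67  79  76  79  78  88 125 138 137 128
126 129 131  93  85  60  79  82  85  89  86  85  83 121 135 142 138
 94  89  83  83  74  63  81  82  80  82  84  85  81 143 102  93  95
[0.40697122 0.31679412 0.20247693] 19.1
```

The lid covers the mouth as one uniform plate at the predicted rim height. Nothing around the box changed and the arm is clear, so I'm handing in.

```bash
python3 -c "
from station import r
print(r.finish_job())"
```

```text
the job is handed in; nothing more can be done
None
```

The lid turned over off the ramp and now closes the box, panel down and flat on the rim; I handed the job in at about 19 s, with no verdict returned.

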